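# Work the interlocked levers of a line winder and lock it off with the keeper plate

### The job

Lock off the line winder before the reel is serviced: throw all three levers of its bank fully over, away from the slot, in the order that the interlock allows (the order is not marked and changes; a lever that gives a little and then stops is blocked for now, so do not force it, try another). When all are over, the strips that cover the slot are drawn back: take the flat keeper plate out of its wooden rest, seat it upright and fully home in the slot, and let go. Leave the other things on the bench where they are.

Things in the scene. Friction and masses are not known exactly. Their poses are not given: they have to be found in the camera images.
- bank: grey line winder, fixed, origin at bench height. In its axes (x away from the slot side, y along the levers, z up) the housing spans x -95..60, y -145..145, z 0..80 mm; lever pivots at x 20, z 25, y 90 (left), 0, -90 (right); slot in the top at x -65; a spool behind at x 90..180, 115 high. Which lever is free first is random and unseen; each one thrown frees the next. Bears 90 N from the fingers
- lever_left (a joint): left (bank y +90 mm) lever: 0 = home, leaning 0.42 rad towards the slot side (bank -x); grows as it swings about bank y, away from the slot, to a stop at 0.84; thrown above 0.74; stays where left. Moves at about 3 N at the ball; while blocked it stops dead after 0.04 to 0.09 rad (6 to 14 mm at the ball); one that moves past 0.15 is free
- lever_mid (a joint): middle (bank y 0) lever: 0 = home, leaning 0.42 rad towards the slot side (bank -x); grows as it swings about bank y, away from the slot, to a stop at 0.84; thrown above 0.74; stays where left. Moves at about 3 N at the ball; while blocked it stops dead after 0.04 to 0.09 rad (6 to 14 mm at the ball); one that moves past 0.15 is free
- lever_right (a joint): right (bank y -90 mm) lever: 0 = home, leaning 0.42 rad towards the slot side (bank -x); grows as it swings about bank y, away from the slot, to a stop at 0.84; thrown above 0.74; stays where left. Moves at about 3 N at the ball; while blocked it stops dead after 0.04 to 0.09 rad (6 to 14 mm at the ball); one that moves past 0.15 is free
- lever_left_ball (a point): centre of the 30 mm black ball on top of the left lever; it lies 155 mm from the pivot, on a 12 mm round steel shaft
- lever_mid_ball (a point): centre of the 30 mm black ball on top of the middle lever; it lies 155 mm from the pivot, on a 12 mm round steel shaft
- lever_right_ball (a point): centre of the 30 mm black ball on top of the right lever; it lies 155 mm from the pivot, on a 12 mm round steel shaft
- slot (a point): centre of the slot's floor, 50 mm above the bench; axes as the bank. The slot is 116 mm long (bank y), 11 mm wide (bank x) and 30 mm deep, its mouth widened to 27 mm by 45 degree chamfers in the top 8 mm on the two long sides
- strip_left_edge (a point): middle of the front edge of the left of three small aluminium strips (34 x 45 mm, 4 thick) that lie side by side on the housing and cover the slot. The left lever draws it back 32 mm (bank +x), off the slot; only the levers are to move it
- strip_mid_edge (a point): middle of the front edge of the middle of three small aluminium strips (34 x 45 mm, 4 thick) that lie side by side on the housing and cover the slot. The middle lever draws it back 32 mm (bank +x), off the slot; only the levers are to move it
- strip_right_edge (a point): middle of the front edge of the right of three small aluminium strips (34 x 45 mm, 4 thick) that lie side by side on the housing and cover the slot. The right lever draws it back 32 mm (bank +x), off the slot; only the levers are to move it
- plate_center (a point): aluminium keeper plate, loose, 180 g: point half-way up it. Its z up, it is 8 mm thick (x), 110 long (y; 100 in the lowest 10 mm), 100 high: lower 60 mm full length, upper 40 mm a centred tab 50 long, 8 thick, to be gripped across its thickness. At the start it leans in its rest 0.3 rad, top towards the rest's -x
- plate_foot (a point): middle of the keeper plate's lower edge, 50 mm below plate_center along the plate's z
- rest: fixed wooden rest, origin at bench height under it; a groove 11 mm wide along its y, its floor 22 mm up, holds the plate's lower 30 mm between two 12 mm boards, leaning 0.3 rad towards the rest's -x. The plate draws out along its own z. A 190 mm high vise with the white reel stands 190 mm or more beyond it (origins, world +x)
- puller: bystander, loose: steel gear puller, two jaws, lying flat, 150 x 90 x 22 mm; origin under its middle
- bushing_block: bystander, loose: brass bushing block, 70 x 50 x 30 mm, two holes; origin under its middle
- dish: bystander, loose: round amber parts dish, 100 mm across, 28 mm high; origin under its middle
- dial: bystander, loose: round pewter drag adjuster dial, 60 mm across, 24 mm high; origin under its middle
- oil: bystander, loose: white oil bottle, 50 mm across, 130 mm high; origin under its middle
- driver: bystander, loose: wooden-handled screwdriver, 180 mm long, lying; origin under its middle
Mind the look-alikes: they are no part of the job. What is meant by the part that bears plate_center is not purple or turquoise, and is the larger of those in its own colour.

How it is judged:
By the outcome, as a careful person would: the job done as asked, in the order asked, and still so for the second after the job is handed in, with the robot touching nothing.
It also fails if it takes over 72 s, if anything falls off the work surface, if the arm or the gripper's body presses on something with over 40 N, if the wrist force passes 120 N, or if a joint passes its speed limit or range.

### The arm

A 7-joint arm with a two-finger parallel gripper is mounted at the origin on the work surface. World frame = base frame: x ahead of the robot, y to its left, z up, the work surface at z = 0. Lengths are in m, angles in rad, forces in N, time in s.
With the tool pointing down it reaches from about 0.4 to 0.9 m from the base axis. Payload 5.6 kg.
Tool frame: the origin (TCP) lies midway between the tips of the shut fingers; the grasp point (between the pads) lies 19 mm behind it; y points along the fingers, z is the direction in which the jaws open and shut, and the axes are right-handed (so a half turn about y gives the same grasp; the last joint's range is limited). The gripper opens to 92 mm and grips with 3 to 60 N. Pads are 20 mm wide; open, the fingers measure 128 mm over their backs; the gripper's body (75 mm by 189 mm) begins 69 mm behind the grasp point.
Start: joints at [1.128, 0.468, -0.012, 1.603, 0.006, 1.071, -0.056], TCP at [0.253, -0.599, 0.215] pointing down, gripper open.
Joint ranges: [-2.53, 2.53], [-0.31, 2.02], [-1.57, 1.55], [0.28, 2.44], [-1.29, 4.43], [0.15, 1.84], [-2.92, 2.92]. Speed limits (rad/s): [2.57, 2.57, 3.14, 3.14, 3.14, 3.14, 3.14].

### API

Orientations are given as a 3x3 rotation matrix whose columns are the frame's x, y, z axes.
In Python, from station import env, effector, solver, viewer, workorder, search_frame, tip_of gives the robot as it stands. Calls block until the motion is done:
- env.reach(position, orientation): joint-space move of the TCP to a pose.
- env.movel(position, frame=None, rate=0.15): straight line of the TCP; frame=None keeps the orientation; rate is the mean speed in m/s.
- env.goto_joints(angles): joint-space move.
- effector.release() and effector.grasp(squeeze=None): open the fingers fully, or close them until they stop; squeeze is the grip in N (None keeps the last).
- env.pause(seconds).
- solver.inverse_kinematics(position, orientation): joint angles nearest the present ones, or None.
- env.sense(): the state.
- viewer.read_camera(name): name is "side" or "top"; returns (picture, depth): 480x640x3 uint8, red, green, blue; 480x640 float32, m along the optical axis (not along the pixel's ray), 0 where there is no reading.
- viewer.camera_info(name): a dict with "intrinsics" (3x3 intrinsics, pixels), "eye" and "rotation" of the camera in the world. Camera axes: x right, y up, looking along -z (the intrinsics and any distortion apply to the point x, -y, -z); pixel columns grow to the right and rows downward; lengths in m; the calibration is good to about 2 mm. A picture is of the moment at which its call begins. camera_info takes no time and is no camera call.
A pose or a line that the arm cannot do raises env.PlanningError and nothing moves.
- workorder.finish_job(): hands the job in, once; it reports no verdict.
Trained networks look in the newest picture that a camera, given by its name, has taken for a name from the list of things; names that differ only in an ending like _2 or _b are one class to them, and where a whole thing is asked for, a point or a joint stands for the part that bears it (a point fixed in the world has none). Each returns a list of dicts, best first, with "score" (0 to 1); they miss things now and then, are a little off and sometimes report something else, mostly with a low value. They report only what shows in the picture. A call takes as long as a camera call. They do not tell look-alikes from the thing itself.
- search_frame(camera, name): "at" ([x, y, z] in m, in world coordinates, good to about 4 mm: the middle of the surface that is visible of it).
- tip_of(camera, name): "at" ([x, y, z] in m, in world coordinates, good to about 4 mm: a listed point, or the origin of a listed thing).
The state is a dict: "t": time; "joint_positions": joint angles; "joint_velocities": joint speeds; "tau": joint torques, N m; "ee_pos": TCP position; "tcp_rot": TCP orientation; "wrist_force": force on the tool from outside, world axes, zero at the start; "moment": the same for the moment, N m; "gripper_width": finger opening in m.
Only numpy, scipy, OpenCV 4.12 (cv2) and the standard library are available. Lean on these libraries where they do the work, as an engineer would, in place of code of your own. Each camera call takes 0.05 s, during which the arm holds its last target. There are 200 camera calls.

## Working session

There is one attempt and no reset: what is moved stays moved. The work goes in short steps, each a Python script; the robot and the scene stay as the last script left them, time stands still between calls to the robot, and variables do not carry over. Pictures are saved under pics/ and viewed, about 8 in all and at most 12, crops included, and the job is handed in when it is done.

```bash
ls; mkdir -p pics; python3 - <<'E'
from station import env, effector, solver, viewer, workorder, search_frame, tip_of
import cv2, numpy as np
for c in ["side","top"]:
    p,d=viewer.read_camera(c); cv2.imwrite(f"pics/{c}0.png",p[:,:,::-1])
    i=viewer.camera_info(c); print(c,{k:np.round(v,3).tolist() if not isinstance(v,str) else v for k,v in i.items()})
    for n in ["bank","slot","lever_left_ball","lever_mid_ball","lever_right_ball","strip_left_edge","strip_mid_edge","strip_right_edge","plate_center","plate_foot","rest"]:
        print(n,[(np.round(r["at"],3).tolist(),round(r["score"],2)) for r in tip_of(c,n)[:4]])
s=env.sense(); print(s["t"],s["ee_pos"],np.round(s["tcp_rot"],2).tolist(),s["gripper_width"])
E
```

```text
pics
side {'intrinsics': [[517.854, 0.0, 314.866], [0.0, 517.854, 233.062], [0.0, 0.0, 1.0]], 'eye': [0.444, 0.935, 1.045], 'rotation': [[-0.997, 0.067, -0.048], [-0.081, -0.699, 0.711], [0.014, 0.712, 0.702]]}
bank [([0.57, -0.145, -0.004], 0.91)]
slot [([0.509, -0.142, 0.051], 0.76)]
lever_left_ball [([0.544, -0.051, 0.168], 0.69)]
lever_mid_ball [([0.529, -0.144, 0.168], 0.52), ([0.372, -0.202, 0.0], 0.37)]
lever_right_ball [([0.519, -0.23, 0.166], 0.43)]
strip_left_edge [([0.489, -0.09, 0.082], 0.52)]
strip_mid_edge [([0.488, -0.137, 0.091], 0.61), ([0.371, -0.197, 0.0], 0.39)]
strip_right_edge [([0.481, -0.18, 0.082], 0.47), ([0.575, -0.145, -0.005], 0.21)]
plate_center [([0.515, 0.302, 0.069], 0.75), ([0.526, 0.12, 0.005], 0.75), ([0.333, 0.416, 0.007], 0.74), ([0.675, 0.453, 0.002], 0.74)]
plate_foot [([0.334, 0.463, 0.003], 0.93), ([0.536, 0.296, 0.021], 0.8), ([0.532, 0.156, 0.003], 0.64), ([0.66, 0.427, 0.002], 0.64)]
rest [([0.532, 0.302, 0.003], 0.71)]
top {'intrinsics': [[543.425, 0.0, 323.026], [0.0, 543.425, 242.863], [0.0, 0.0, 1.0]], 'eye': [0.391, -0.004, 1.522], 'r
[... 370 characters left out ...]
 -0.138, 0.084], 0.71), ([0.517, -0.228, 0.165], 0.49)]
strip_left_edge [([0.495, -0.092, 0.084], 0.69)]
strip_mid_edge [([0.487, -0.135, 0.082], 0.48)]
strip_right_edge [([0.483, -0.178, 0.087], 0.71), ([0.494, -0.093, 0.085], 0.21)]
plate_center [([0.33, 0.414, 0.007], 0.86), ([0.673, 0.461, 0.004], 0.82), ([0.523, 0.121, -0.002], 0.78), ([0.519, 0.297, 0.072], 0.58)]
plate_foot [([0.662, 0.427, 0.004], 0.79), ([0.532, 0.299, 0.023], 0.65), ([0.333, 0.467, 0.007], 0.64), ([0.536, 0.158, 0.002], 0.62)]
rest [([0.534, 0.302, 0.003], 0.6), ([0.482, -0.181, 0.085], 0.18)]
1.2 [ 0.25296878 -0.59877924  0.21460556] [[-0.92, -0.0, 0.39], [-0.39, -0.0, -0.92], [0.0, -1.0, 0.0]] 0.09176223226604566
```

View pics/side0.png

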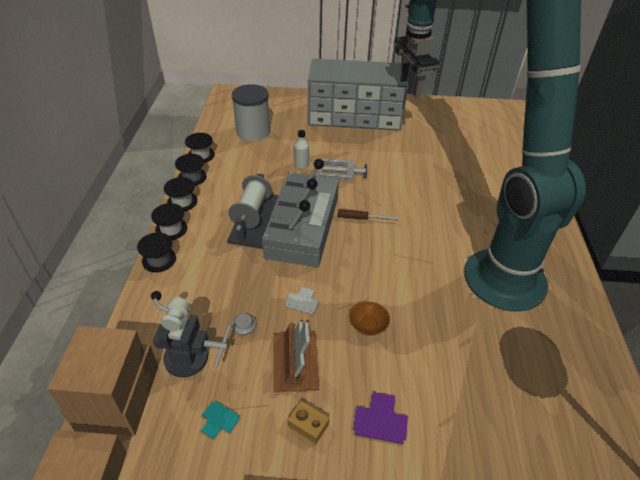

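View pics/top0.png

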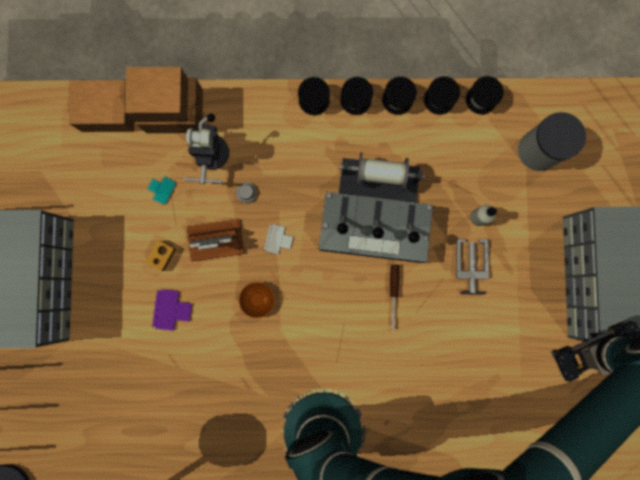

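The pictures show:
- **Bank:** at about (375,225) in the top view, with its levers at home.
- **Plate:** the grey plate stands in its rest at (213,242). The small grey, purple and turquoise ones lying flat are look-alikes.

Next I'll refine the bank and plate poses from depth.

```bash
cat > h.py <<'E'
from station import env, effector, solver, viewer, workorder, search_frame, tip_of
import cv2, numpy as np
def cloud(c):
    p,d=viewer.read_camera(c); i=viewer.camera_info(c); K=i["intrinsics"]
    v,u=np.mgrid[:480,:640]
    P=np.stack([(u-K[0,2])/K[0,0]*d,-(v-K[1,2])/K[1,1]*d,-d],-1)
    return p,P@np.array(i["rotation"]).T+i["eye"],d>0
E
python3 - <<'E'
from h import *
for c in ["top","side"]:
    p,P,ok=cloud(c); print(c,[k for k in viewer.camera_info(c)])
    x,y,z=P[...,0],P[...,1],P[...,2]
    m=ok&(abs(x-.56)<.15)&(abs(y+.146)<.19)&(z>.07)&(z<.095)
    q=P[m][:,:2].astype(np.float32)
    r=cv2.minAreaRect((q*1000)); print("housing",m.sum(),r, "zmed",np.median(P[m][:,2]))
    lo=np.percentile(q,[1,99],axis=0); print(lo.round(3).tolist())
    m=ok&(abs(x-.515)<.07)&(abs(y-.3)<.08)&(z>.06)&(z<.135)
    Q=P[m]; C=p[m].astype(int); g=(C.max(1)-C.min(1))<30
    A=Q[g]; mu=np.median(A,0); 
    for _ in range(5):
        B=A[abs((A-mu)@np.linalg.svd(A-A.mean(0),full_matrices=False)[2][2])<.01] ; A=B; mu=A.mean(0)
    n=np.linalg.svd(A-mu,full_matrices=False)[2][2]; n*=np.sign(n[0])
    print("plate",g.sum(),len(A),mu.round(4),n.round(3),"lean",np.arctan2(n[2],np.hypot(*n[:2])),"yaw",np.arctan2(n[1],n[0]),np.percentile(A,[1,99],axis=0).round(3).tolist())
    t=A[A[:,2]>.095]; print("tab",len(t),t.mean(0).round(4), np.percentile(t,[2,98],axis=0).round(3).tolist())
    w=ok&(abs(x-.52)<.1)&(abs(y-.3)<.11)&(z>.01)&(z<.13)
    print("rest rect",cv2.minAreaRect((P[w][:,:2]*1000).astype(np.float32)))
    w=ok&(abs(x-.68)<.12)&(abs(y-.37)<.12)&(z>.05); print("vise",np.percentile(P[w],[1,99],axis=0).round(3).tolist())
    cv2.imwrite(f"pics/{c}_crop.png",cv2.resize((p[190:290,160:460] if c=="top" else p[150:400,200:400])[:,:,::-1],None,fx=2.6 if c=="top" else 2.4,fy=2.6 if c=="top" else 2.4,interpolation=cv2.INTER_CUBIC))
    for n_ in ["slot","lever_left_ball","lever_mid_ball","lever_right_ball","plate_center","plate_foot","rest","bank"]:
        print(n_,[(np.round(r["at"],3).tolist(),round(r["score"],2)) for r in tip_of(c,n_)[:4] if r["score"]>.4])
E
```

```text
top ['intrinsics', 'eye', 'rotation']
housing 6261 ((598.4390869140625, -153.46104431152344), (291.2453918457031, 239.83444213867188), 82.75255584716797) zmed 0.08072315570123512
[[0.471, -0.29], [0.696, -0.005]]
plate 245 245 [0.5141 0.2919 0.0907] [0.932 0.125 0.341] lean 0.3478027506399382 yaw 0.1338568755806259 [[0.498, 0.241, 0.061], [0.531, 0.347, 0.123]]
tab 95 [0.5062 0.2923 0.1129] [[0.498, 0.269, 0.096], [0.515, 0.318, 0.123]]
rest rect ((529.5823974609375, 295.04815673828125), (111.5942153930664, 237.0270538330078), 14.73472785949707)
vise [[0.679, 0.273, 0.057], [0.798, 0.359, 0.189]]
slot [([0.509, -0.139, 0.048], 0.81)]
lever_left_ball [([0.539, -0.055, 0.168], 0.67)]
lever_mid_ball [([0.484, -0.182, 0.084], 0.52), ([0.528, -0.138, 0.164], 0.45)]
lever_right_ball [([0.517, -0.231, 0.165], 0.56)]
plate_center [([0.516, 0.299, 0.07], 0.89), ([0.673, 0.459, 0.004], 0.81), ([0.522, 0.119, 0.002], 0.74), ([0.329, 0.418, 0.006], 0.58)]
plate_foot [([0.337, 0.463, 0.004], 0.98), ([0.661, 0.426, 0.003], 0.83), ([0.535, 0.304, 0.002], 0.71), ([0.539, 0.156, 0.001], 0.6)]
rest [(
[... 501 characters left out ...]
 0.274, 0.096], [0.513, 0.323, 0.119]]
rest rect ((525.0261840820312, 319.0666809082031), (98.45657348632812, 185.6944580078125), 7.944157600402832)
vise [[0.677, 0.282, 0.056], [0.798, 0.363, 0.188]]
slot [([0.506, -0.143, 0.052], 0.76)]
lever_left_ball [([0.542, -0.054, 0.169], 0.61)]
lever_mid_ball [([0.529, -0.148, 0.164], 0.53)]
lever_right_ball [([0.368, -0.2, 0.004], 0.55), ([0.518, -0.23, 0.163], 0.49)]
plate_center [([0.527, 0.121, 0.003], 0.86), ([0.517, 0.302, 0.069], 0.85), ([0.335, 0.415, 0.004], 0.74), ([0.675, 0.453, 0.002], 0.74)]
plate_foot [([0.659, 0.425, 0.001], 0.93), ([0.336, 0.464, 0.006], 0.8), ([0.534, 0.158, 0.002], 0.71)]
rest [([0.534, 0.301, -0.0], 0.76)]
bank []
```

Both cameras agree on these:
- **Bank:** origin about (0.5715, -0.147), yaw -0.126.
- **Plate:** yaw about 0.145, lean about 0.3.

Next is the lever routine, with force-guarded pushes.

```bash
cat >> h.py <<'E'
O=np.array([.5715,-.147,0]); W=-.126
BX=np.array([np.cos(W),np.sin(W),0]); BY=np.array([-np.sin(W),np.cos(W),0]); Z=np.array([0,0,1.])
def B(x,y,z): return O+BX*x+BY*y+Z*z
def rot(back,jaw): # tool y points along -back
    y=-back/np.linalg.norm(back); z=jaw-y*(jaw@y); z/=np.linalg.norm(z); return np.c_[np.cross(y,z),y,z]
def best(pos,back,jaw):
    q0=env.sense()["joint_positions"]; c=[]
    for s in (1,-1):
        R=rot(back,s*jaw); q=solver.inverse_kinematics(pos,R)
        if q is not None: c.append((np.abs(np.array(q)-q0).max(),s,R))
    print("ik",[(round(a,2),s) for a,s,_ in c]); return min(c,key=lambda t:t[0])[2]
def push(y,R,zt=.147):
    env.movel(B(-.095,y,.225),R,.3); env.movel(B(-.095,y,zt),R,.25); env.pause(.1)
    f0=env.sense()["wrist_force"]; F=lambda:-(env.sense()["wrist_force"]-f0)@BX
    x=-.078; env.movel(B(x,y,zt),R,.15); c=None; res="?"
    while x<.066:
        x+=.004; env.movel(B(x,y,zt),R,.12); f=F()
        if c is None and f>1.5: c=x
        if f>12:
            res="stop"; break
        if c is not None and x-c>.03 and x<.03: x=.036; env.movel(B(x,y,zt),R,.12)
    s=env.sense(); xe=(s["ee_pos"]-O)@BX
    print("y",y,"contact",c,"end cmd",round(x,3),"act",round(xe,4),"f",round(f,1),"t",round(s["t"],1))
    env.movel(B(x-.02,y,zt),R,.2); env.movel(B(x-.02,y,.225),R,.3)
    return xe>.035
E
python3 - <<'E'
from h import *
effector.grasp(10)
p=B(-.095,0,.225); R=best(p,Z,BY); 
env.reach(p,R); print(env.sense()["t"])
print(push(0,R))
E
```

```text
ik [(np.float64(1.51), 1), (np.float64(1.49), -1)]
5.3083
y 0 contact -0.06599999999999999 end cmd 0.064 act 0.059 f 17.9 t 11.6
True
```

```bash
python3 - <<'E'
from h import *
R=env.sense()["tcp_rot"]
R=rot(Z,BY*np.sign(R[:,2]@BY))
todo=[.09,-.09]; k=0
while todo and k<4:
    y=todo.pop(0); k+=1
    if not push(y,R): todo.append(y)
p,P,ok=cloud("top"); cv2.imwrite("pics/top1.png",cv2.resize(p[140:290,160:460][:,:,::-1],None,fx=2.6,fy=2.6))
for n in ["lever_left_ball","lever_mid_ball","lever_right_ball","strip_left_edge","strip_mid_edge","strip_right_edge","slot"]:
    for c in ["top"]: print(n,[(np.round([(r["at"]-O)@BX,(r["at"]-O)@BY,r["at"][2]],3).tolist(),round(r["score"],2)) for r in tip_of(c,n)[:3] if r["score"]>.3])
print(env.sense()["t"])
E
```

```text
y 0.09 contact -0.061999999999999986 end cmd -0.046 act -0.0495 f 13.3 t 15.8
y -0.09 contact -0.06599999999999999 end cmd 0.064 act 0.059 f 17.3 t 23.3
y 0.09 contact -0.05399999999999998 end cmd 0.064 act 0.0591 f 17.7 t 31.6
lever_left_ball []
lever_mid_ball [([-0.049, -0.048, 0.088], 0.57)]
lever_right_ball [([0.084, -0.089, 0.169], 0.73)]
strip_left_edge []
strip_mid_edge [([-0.161, 0.58, 0.002], 0.49)]
strip_right_edge [([-0.049, -0.043, 0.088], 0.52)]
slot []
32.6083
```

View pics/top1.png

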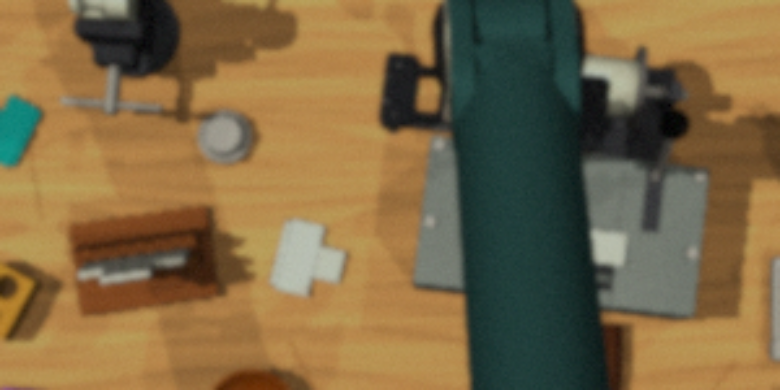

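All three levers are over (middle, right, left). The arm covers part of the top view. Now I'll grasp the plate.

```bash
cat >> h.py <<'E'
py,L=.145,.3
h=np.array([np.cos(py),np.sin(py),0]); PX=h*np.cos(L)+Z*np.sin(L); PZ=-h*np.sin(L)+Z*np.cos(L); PY=np.cross(PZ,PX)
PC=np.array([.5155,.2985,.070]); G=PC+.013*PZ
E
python3 - <<'E'
from h import *
p=env.sense()["ee_pos"]; env.movel(p+[0,0,.04],None,.3)
effector.release()
R=best(G+.11*PZ,PZ,PX)
env.reach(G+.11*PZ,R); print(env.sense()["t"])
env.movel(G,R,.15); print("f",env.sense()["wrist_force"].round(1))
effector.grasp(40); s=env.sense(); print(s["gripper_width"],s["wrist_force"].round(1),s["ee_pos"]-G,s["t"])
env.movel(G+.07*PZ,R,.12); s=env.sense(); print(s["gripper_width"],s["wrist_force"].round(1))
for jaw in (BX,):
    up=G+.07*PZ+[0,0,.10]
    R2=rot(Z,BX*np.sign(R[:,2]@BX)); env.movel(up,R2,.2)
s=env.sense(); print(s["t"],s["ee_pos"],s["gripper_width"],s["wrist_force"].round(1))
for c in ["side","top"]:
    p,P,ok=cloud(c); cv2.imwrite(f"pics/{c}2.png",p[:,:,::-1])
    for n in ["plate_center","plate_foot","slot"]:
        print(c,n,[(np.round(r["at"],3).tolist(),round(r["score"],2)) for r in tip_of(c,n)[:4]])
E
```

```text
ik [(np.float64(0.71), 1), (np.float64(3.52), -1)]
35.7333
f [-0.3 -0.6  0.4]
0.007836034716741982 [ 2.2  0.5 -1. ] [4.35280318e-04 6.53970331e-05 1.35030541e-04] 37.85
0.007798710203451127 [-0.5  0.4 -2.3]
39.2333 [0.4903613  0.29439056 0.24740056] 0.007712181944937775 [-0.  -1.1 -1.8]
side plate_center [([0.335, 0.414, 0.004], 0.79), ([0.672, 0.455, -0.001], 0.6), ([0.525, 0.123, 0.003], 0.59), ([0.491, 0.296, 0.234], 0.54)]
side plate_foot [([0.494, 0.292, 0.182], 0.95), ([0.657, 0.427, 0.002], 0.78), ([0.533, 0.156, 0.002], 0.76), ([0.334, 0.462, 0.003], 0.68)]
side slot []
top plate_center [([0.33, 0.415, 0.004], 0.61), ([0.489, 0.296, 0.235], 0.59)]
top plate_foot [([0.538, 0.159, -0.0], 0.93), ([0.336, 0.466, 0.006], 0.85), ([0.661, 0.424, 0.002], 0.64), ([0.491, 0.292, 0.186], 0.63)]
top slot [([0.508, -0.137, 0.05], 0.63)]
```

View pics/side2.png

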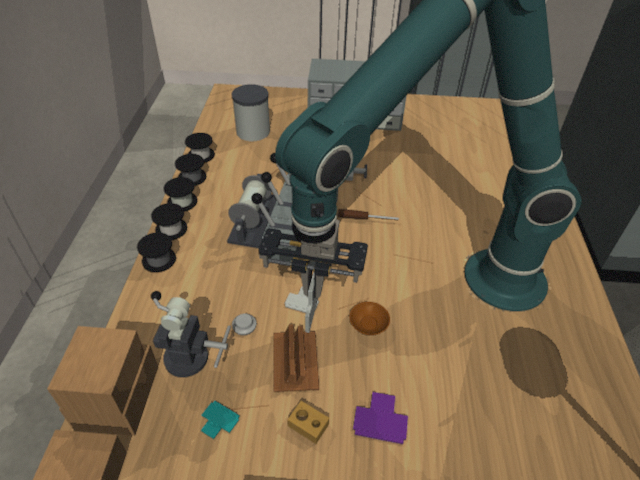

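The plate is held upright with its centre about 13 mm below the TCP, as planned. I'll refine the slot from depth and check the plate's in-hand pitch.

```bash
python3 - <<'E'
from h import *
s=env.sense()
for c in ["top","side"]:
    p,P,ok=cloud(c); q=P-O; b=np.stack([q@BX,q@BY,P[...,2]],-1)
    m=ok&(b[...,0]>-.09)&(b[...,0]<-.04)&(abs(b[...,1])<.08)&(b[...,2]>.03)
    print(c,"region",m.sum()); lo=m&(b[...,2]<.068)
    if lo.sum()>5: print(" slot pts",lo.sum(),np.percentile(b[lo],[0,5,50,95,100],axis=0).round(4).tolist())
    q=P-s["ee_pos"]; e=np.stack([q@BX,q@BY,q[...,2]],-1)
    m=ok&(abs(e[...,0])<.02)&(abs(e[...,1])<.08)&(e[...,2]>-.085)&(e[...,2]<-.008); E=e[m]
    print(" plate",len(E),np.percentile(E,[0,2,50,98,100],axis=0).round(4).tolist())
    if len(E)>30:
        for a in np.arange(-.05,-.0,.02):
            k=E[(E[:,1]>a)&(E[:,1]<a+.02)]
            if len(k): print("  y",round(a,2),"zmin",k[:,2].min().round(4),"zmax",k[:,2].max().round(4))
        for zz in (-.055,-.045,-.035,-.025): 
            k=E[abs(E[:,2]-zz)<.005]; print("  z",zz,len(k),(k[:,1].min().round(4),k[:,1].max().round(4)) if len(k) else "")
    if c=="top": cv2.imwrite("pics/top3.png",cv2.resize(p[150:290,160:460][:,:,::-1],None,fx=2.6,fy=2.6))
    else: cv2.imwrite("pics/side3.png",cv2.resize(p[230:340,240:380][:,:,::-1],None,fx=5,fy=5))
print(env.sense()["t"])
E
```

```text
top region 1130
 slot pts 178 [[-0.0691, -0.0608, 0.0421], [-0.0648, -0.0563, 0.0445], [-0.0598, -0.0048, 0.0506], [-0.0559, 0.0475, 0.066], [-0.0508, 0.0531, 0.0679]]
 plate 31 [[-0.0018, -0.0586, -0.0643], [-0.0017, -0.0585, -0.0601], [-0.0014, -0.048, -0.0297], [0.0053, -0.0146, -0.009], [0.0058, -0.0124, -0.008]]
  y -0.05 zmin -0.0643 zmax -0.0117
  y -0.03 zmin -0.0573 zmax -0.0101
  z -0.055 3 (np.float64(-0.0441), np.float64(-0.0206))
  z -0.045 5 (np.float64(-0.0586), np.float64(-0.0281))
  z -0.035 6 (np.float64(-0.0584), np.float64(-0.0124))
  z -0.025 7 (np.float64(-0.058), np.float64(-0.0205))
side region 0
 plate 181 [[-0.0044, -0.0348, -0.0634], [-0.0042, -0.0253, -0.0626], [-0.0035, 0.0365, -0.036], [0.0037, 0.0561, -0.009], [0.0041, 0.0567, -0.0081]]
  y -0.05 zmin -0.059 zmax -0.059
  y -0.03 zmin -0.063 zmax -0.0318
  y -0.01 zmin -0.0626 zmax -0.0116
  z -0.055 30 (np.float64(-0.0348), np.float64(0.0557))
  z -0.045 40 (np.float64(-0.0242), np.float64(0.0556))
  z -0.035 32 (np.float64(-0.014), np.float64(0.0564))
  z -0.025 30 (np.float64(-0.0038), np.float64(0.0567))
39.7333
```

View pics/top3.png

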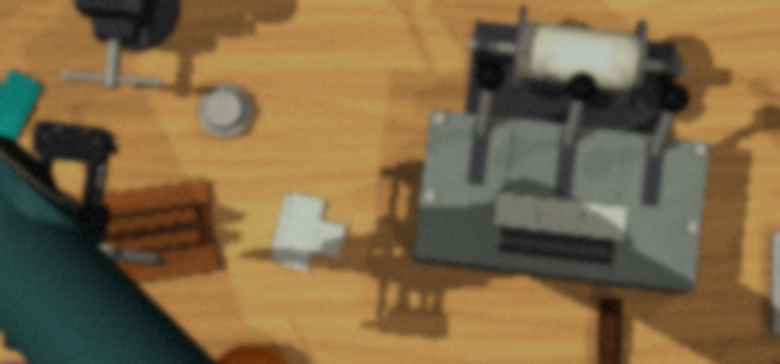

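The slot is clear: the dark opening at about (556,246) in the crop, with the strips drawn back. All three levers are thrown. In the same camera, the plate and slot line up in y to within about 1 mm. Now for the insertion.

```bash
python3 - <<'E'
from h import *
R=env.sense()["tcp_rot"]; R=rot(Z,BX*np.sign(R[:,2]@BX))
dx,dy=-.064,0.
env.movel(B(dx,dy,.20),R,.25); env.movel(B(dx,dy,.152),R,.15); env.pause(.15)
f0=env.sense()["wrist_force"]; z=.152
while z>.1095:
    z-=.003; env.movel(B(dx,dy,z),R,.08); s=env.sense(); f=s["wrist_force"]-f0; fx,fy=f@BX,f@BY
    print(round(z,4),"act",s["ee_pos"][2].round(4),"f",round(fx,1),round(fy,1),f[2].round(1),"d",round(dx,4),round(dy,4))
    if f[2]>25: break
    dx+=np.clip(fx*1e-4,-.001,.001); dy+=np.clip(fy*1e-4,-.001,.001)
s=env.sense(); print(s["t"],s["gripper_width"],s["moment"].round(2))
p,P,ok=cloud("side"); cv2.imwrite("pics/side4.png",cv2.resize(p[130:290,200:400][:,:,::-1],None,fx=3.5,fy=3.5))
E
```

```text
0.149 act 0.1492 f 0.2 0.5 -0.3 d -0.064 0.0
0.146 act 0.1458 f -0.4 0.0 -1.3 d -0.064 0.0
0.143 act 0.1427 f -0.8 1.3 -0.3 d -0.064 0.0
0.14 act 0.1398 f 0.5 0.4 0.3 d -0.0641 0.0002
0.137 act 0.1368 f 0.7 0.9 -1.0 d -0.064 0.0002
0.134 act 0.1338 f -0.4 0.4 0.2 d -0.064 0.0003
0.131 act 0.1308 f 0.5 1.0 -0.6 d -0.064 0.0003
0.128 act 0.1278 f 0.3 0.6 -0.6 d -0.064 0.0004
0.125 act 0.1248 f -0.0 1.0 0.1 d -0.0639 0.0005
0.122 act 0.1218 f 0.3 0.5 -0.6 d -0.0639 0.0006
0.119 act 0.1188 f 0.3 0.1 0.5 d -0.0639 0.0007
0.116 act 0.1158 f 0.3 0.3 -0.4 d -0.0639 0.0007
0.113 act 0.1137 f -0.7 -0.2 7.0 d -0.0638 0.0007
0.11 act 0.1135 f -8.7 -0.3 31.3 d -0.0639 0.0007
45.75 0.008014414707874225 [0.46 2.19 0.05]
```

View pics/side4.png

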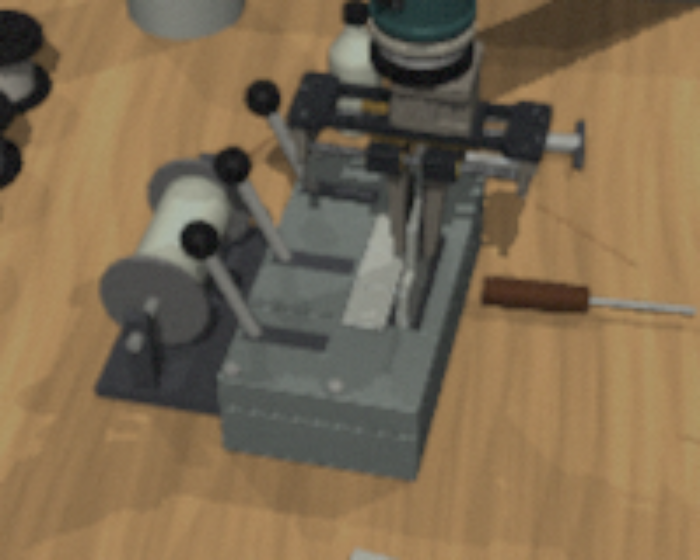

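The plate bottomed at TCP z 0.1135, against 0.113 expected, so it is home. Now I'll ease off, release, retreat and check.

```bash
python3 - <<'E'
from h import *
R=env.sense()["tcp_rot"]; R=rot(Z,BX*np.sign(R[:,2]@BX)); d=(-.0639,.0007)
env.movel(B(*d,.1135),R,.05); effector.release()
env.movel(B(*d,.25),R,.15); env.movel(B(-.2,.25,.3),R,.3); env.pause(.2)
s=env.sense(); print(s["t"],s["wrist_force"].round(1),s["gripper_width"])
for c in ["top","side"]:
    p,P,ok=cloud(c); q=P-O; b=np.stack([q@BX,q@BY,P[...,2]],-1)
    m=ok&(abs(b[...,0]+.065)<.03)&(abs(b[...,1])<.07)&(b[...,2]>.095)&(b[...,2]<.19)
    print(c,m.sum(),np.percentile(b[m],[0,3,50,97,100],axis=0).round(4).tolist())
    cv2.imwrite(f"pics/{c}5.png",p[:,:,::-1])
    for n in ["plate_center","plate_foot","lever_left_ball","lever_mid_ball","lever_right_ball"]:
        print(n,[(np.round([(r["at"]-O)@BX,(r["at"]-O)@BY,r["at"][2]],3).tolist(),round(r["score"],2)) for r in tip_of(c,n)[:4] if abs((r["at"]-O)@BY)<.15])
print(env.sense()["t"])
E
```

```text
49.7 [-1.2 -0.1 -0.6] 0.09181179834890435
top 181 [[-0.0658, -0.0571, 0.0951], [-0.0654, -0.0522, 0.0973], [-0.0625, -0.0005, 0.1147], [-0.0573, 0.0484, 0.1534], [-0.0568, 0.0531, 0.1546]]
plate_center [([-0.065, 0.001, 0.102], 0.82)]
plate_foot [([-0.064, -0.002, 0.053], 0.47)]
lever_left_ball [([0.082, 0.086, 0.164], 0.55)]
lever_mid_ball [([0.082, -0.001, 0.166], 0.61)]
lever_right_ball [([0.084, 0.088, 0.166], 0.68), ([0.083, -0.089, 0.164], 0.63)]
side 153 [[-0.0685, -0.055, 0.0952], [-0.0682, -0.0454, 0.0974], [-0.0661, 0.0235, 0.1134], [-0.06, 0.0578, 0.1509], [-0.0591, 0.0607, 0.155]]
plate_center [([-0.065, 0.006, 0.099], 0.74)]
plate_foot [([-0.06, -0.001, 0.051], 0.48)]
lever_left_ball [([0.084, 0.092, 0.17], 0.47)]
lever_mid_ball [([0.086, -0.004, 0.167], 0.61)]
lever_right_ball [([0.084, -0.086, 0.165], 0.54)]
50.3
```

View pics/side5.png

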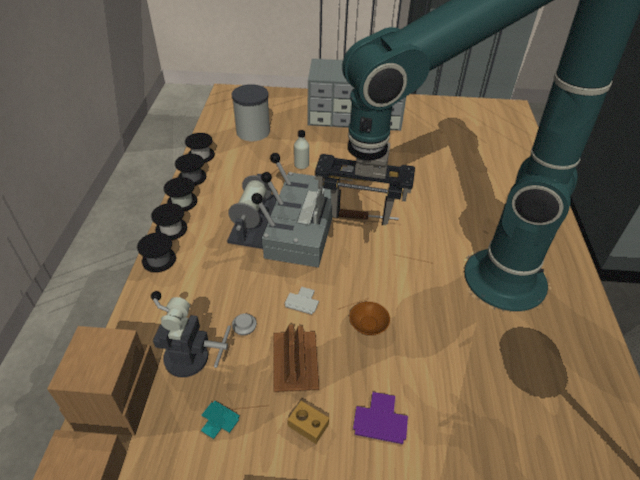

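The picture shows the levers over at about (276,160), (267,180) and (257,199), the plate standing in the slot at about (325,210), and the bystanders where they were. Handing in.

```bash
python3 -c "
from station import workorder; print(workorder.finish_job())"
```

```text
the job is handed in; nothing more can be done
None
```

The winder is locked off: all three levers are thrown and the keeper plate stands fully home in the slot. I handed the job in at about 50 s of the 72 s allowed; the hand-in gives no verdict.

- **Levers:** the order that worked was middle, right, left. I tried the left one second; it was blocked and stopped at about 13 N, so I went on to the right one and came back to it. In both cameras the final ball positions are at bank x of about 83 mm, the full throw.
- **Plate:** I drew it out of its rest along its lean, set it upright and lowered it into the slot. It bottomed at tool height 0.1135 m, against 0.113 m expected. I eased off, let go and moved the arm clear.
- **Last checks:** the plate's centre measured about 100 mm up and its foot about 50 mm, which is the slot floor. The other things on the bench looked unmoved.
- **Disagreements:** the two cameras differ by about 5 mm along bank y. I handled that by comparing plate and slot within one camera. The top camera also labelled the left ball once as the right one, but found the right ball separately.

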